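# Angle a bar past the clamp post into its nest and swing the clamp over it

## Robot

A 6-joint arm with a two-finger parallel gripper is mounted at the origin on a cart in front of the work surface, level with it; the furniture and walls round the work are solid. World frame = base frame: x ahead of the robot, y to its left, z up, the work surface at z = 0. Lengths are in mm, angles in rad, forces in N, time in s.
With the tool pointing down it reaches from about 300 to 775 mm from the base axis. Payload 14.6 kg.
Tool frame: the origin (TCP) lies midway between the tips of the shut fingers; the grasp point (between the pads) lies behind it (manip.grip_depth is the z of the grasp point in the tool frame, in mm); z points along the fingers, y is the line along which they close (so a half turn about z gives the same grasp; the last joint's range is limited). The gripper opens to 94 mm and grips with 3 to 60 N. Pads are 16 mm wide; open, the fingers measure 119 mm over their backs; the gripper's body (75 mm by 177 mm) begins 78 mm behind the grasp point.
Start: joints at [-1.359, 0.3, 1.521, -0, 1.321, -0.067], TCP at [151.354, -528.754, 178.646] pointing down, gripper open.
Joint ranges: [-3.03, 3.03], [-0.79, 2.21], [0.23, 2.52], [-1.04, 4.18], [0, 3.07], [-2.55, 2.55]. Speed limits (rad/s): [2.22, 2.22, 2.57, 3.14, 3.14, 3.14].

## Interface

Orientations are given as [roll, pitch, yaw] about the fixed x, y, z axes, in that order (R = Rz(yaw) Ry(pitch) Rx(roll)).
In Python, from cell import manip gives the robot as it stands.
- The arm moves only by the tool shift_gripper, called as name([rows], argument=value, ...), one row to a line, values as JSON. Schema: {"type":"object","properties":{"increments":{"type":"array","items":{"type":"number"},"minItems":6,"maxItems":30},"aperture":{"type":"number"},"grip_force":{"type":"number"},"only":{"type":"string"},"quiet":{"type":"boolean"},"lines":{"type":"string"}},"required":["increments"],"additionalProperties":false}. increments is one flat list of numbers that holds 1 to 5 rows one after another, with no inner brackets; each row has 6 numbers: dx, dy, dz in units of 100 mm, then a rotation vector rx, ry, rz in units of 0.1 rad; each row is the pose to reach, as a shift and turn from the pose commanded when the call began, along the tool's axes at that moment; what a row does not reach only later rows make up. A row lasts 1/10 s, in which the tool goes at most 50 mm and 0.15 rad, less where a joint would pass 70% of its speed; a pose out of reach is approached as far as the arm can. aperture is the finger opening in mm, set as the call begins (left out keeps the last). The fingers move at their own pace and stop on an object; grip_force is the grip in N (left out, the last holds). Time passes only in rows, so rows that do not move let the fingers close. The tool returns the time, the measured TCP pose, the force, the opening and the grip force at its end. only (a regular expression) keeps the lines of the reply that match it, lines (a string "A,B") keeps lines A to B, and quiet returns only ok. Input that does not fit is refused with a message, and nothing moves.
- manip.read_state(): the state, without advancing time (a new reading comes with each control period).
- manip.camera(name): name is "scene" or "side" or "wrist"; returns (picture, depth): 384x512x3 uint8, red, green, blue; 384x512 float32, mm along the optical axis (not along the pixel's ray), 0 where there is no reading.
- manip.camera_info(name): a dict with "K" (3x3 intrinsics, pixels), "rvec" (rotation vector, rad) and "tvec" (3), from world to camera coordinates, as OpenCV has them; the wrist camera has in their place "mount" (4x4, takes a point from camera to tool coordinates, whose origin is the TCP and whose axes are the flange's). Camera axes: x right, y down, z forward; pixel columns grow to the right and rows downward; lengths in mm; the calibration is good to about 2 mm. The wrist camera is an equidistant fisheye: a pixel r from the principal point sees the ray r / f radians off the axis. A picture is of the moment at which its call begins: read the wrist's pose just before it. camera_info takes no time and is no camera call.
- manip.sign_off(): hands the job in; it is judged then, once.
The state is a dict: "clock": time; "joints": joint angles; "qd": joint speeds; "effort": joint torques, N m; "eef_pos": TCP position; "eef_rot": TCP orientation; "wrist_force": force on the tool from outside, world axes, zero at the start; "moment": the same for the moment, N m; "finger_gap": finger opening in mm; "finger_force": force on a finger pad.
Only numpy, scipy, OpenCV 4.12 (cv2) and the standard library are available. Lean on these libraries where they do the work, as an engineer would, in place of code of your own. Each camera call takes 0.05 s, during which the arm holds its last target. There are 200 camera calls.

## Task

Load the aluminium bar into its nest by pushing it along the plate with the fingertips, never gripping or lifting it: work its bare right end in behind the clamp post first, then swing its red end in, so that it lies flat against the back fence along its whole length, between the two end stops. Then push the blue clamp arm round until it points straight across the bar. Leave the hex key and everything else where it is.

Things in the scene. Friction and masses are not known exactly. Their poses are not given: they have to be found in the camera images.
- nest: fixed locating nest: grey T-slot plate, 180 mm (x) by 370 mm (y), flat top 24 mm above the bench (the slots do not hinder sliding). Origin: centre of its footprint at bench height; x points away from the robot, y to the left, z up. Near its back stands a steel fence, 18 mm high, its face at x = +60 mm, along y; between two end stops at the fence lies the bay, open to the front.
- right_corner (a point): point on the plate where the fence's face meets the inner face of the right end stop (nest x = 60, y = -150 mm). Both end stops are brass, 18 mm high, 24 mm wide along y, and stand 30 mm forward from the fence's face (nest x = 30 to 60 mm), their noses rounded to 12 mm radius.
- left_corner (a point): point on the plate where the fence's face meets the inner face of the left end stop (nest x = 60, y = +78 mm). From right corner to left corner the bay is 228 mm long, for a bar of 220 mm.
- clamp_post: upright steel post of the swing clamp, 20 mm diameter, fixed on the plate in front of the bay's right part. Origin: its axis at the plate's top; axes parallel to the nest's. The axis stands at nest x = 11 mm (39 mm are free between post and fence) and nest y between -95 and -75 mm. Post 33 mm high; with the arm's hub and screw head the clamp reaches 52 mm above the plate.
- clamp_arm (a joint): angle of the blue clamp arm about the post's axis, rad, 0 to 1.65; about 2 N at the tip turn it, it stays where left. 0: arm points along -y of the nest (right, parallel to the fence, clear of the bay); it grows counter-clockwise seen from above; 1.57: points along +x of the nest, across the bay. Arm 12 mm wide, reaches 48 mm from the axis, lies 33 to 43 mm above the plate.
- clamp_screw (a point): point on the clamp arm at its clamping screw, 38 mm from the post's axis, at the arm's mid height (38 mm above the plate). The screw's rubber foot (12 mm diameter) hangs to 24.7 mm above the plate, so it passes 2.7 mm over the bar; its head reaches 52 mm.
- bar: aluminium square bar, 22 mm (x) by 220 mm (y) by 22 mm high, about 0.3 kg, lying loose on the front of the nest's plate, its red-painted end to the left. Origin: centre of its underside; y runs along it to the red end. Seated in the bay its origin is at nest x = 49 mm, y = -36 mm, z = 24 mm.
- bar_left_end (a point): centre of the bar's red left end face, 11 mm above its underside.
- bar_right_end (a point): centre of the bar's bare right end face, 11 mm above its underside.
- hex_key: steel hex key, an L 98 x 34 mm and 8 mm thick, lying on the right front of the nest's plate. Bystander. Origin: centre of its underside.
- timer: white lab timer, 60 x 62 mm and 17 mm thick, lying on the bench to the right of the nest. Bystander. Origin: centre of its underside.
- red_specimen: round red resin-mounted specimen, 30 mm across and 17 mm high, on the pale glass plate left behind the nest. Bystander. Origin: centre of its underside.
- brush: wooden cleaning brush, 156 mm long, lying on the bench to the left of the nest. Bystander. Origin: centre of its underside.
- red_bottle: white spray bottle with a red cap, 44 mm round and 138 mm high, behind the nest. Bystander. Origin: centre of its underside.

How it is judged:
By the outcome, as a careful person would: the job done as asked, in the order asked, and still so for the second after the job is handed in, with the robot touching nothing.
It also fails if it takes over 72 s, if anything falls off the work surface, if the arm or the gripper's body presses on something with over 40 N, if the wrist force passes 120 N, or if a joint passes its speed limit or range.

## Working session

There is one attempt and no reset: what is moved stays moved. The work goes in short steps, Python scripts to look and compute and a tool call to move; the robot and the scene stay as the last step left them, time stands still between calls to the robot, and variables do not carry over. Pictures are saved under pics/ and viewed, at most 10 in all, crops included, and the job is handed in when it is done.

```bash
ls; mkdir -p pics
```

Create h.py:
```python
import numpy as np, cv2
from cell import manip
def snap(n):
    im,d=manip.camera(n); cv2.imwrite(f'pics/{n}_raw.png',im[:,:,::-1]); np.save(f'{n}_d.npy',d); return im,d
def cam(n):
    i=manip.camera_info(n); R=cv2.Rodrigues(np.array(i['rvec'],float))[0]; return np.array(i['K'],float),R,np.array(i['tvec'],float).ravel()
def ray(n,uv,z):
    K,R,t=cam(n); c=-R.T@t; uv=np.atleast_2d(uv).astype(float)
    d=(R.T@np.linalg.inv(K)@np.c_[uv,np.ones(len(uv))].T).T
    return c+d*((z-c[2])/d[:,2])[:,None]
def cloud(n,d):
    K,R,t=cam(n); v,u=np.mgrid[:d.shape[0],:d.shape[1]]
    p=np.stack([(u-K[0,2])/K[0,0]*d,(v-K[1,2])/K[1,1]*d,d],-1)
    return (p-t)@R
def proj(n,P):
    K,R,t=cam(n); q=(R@np.atleast_2d(P).T).T+t; q=q@K.T; return q[:,:2]/q[:,2:]
```

Run:
```python
from h import *
a,_=snap('scene');b,_=snap('side')
print(manip.read_state()); 
for n in('scene','side'):
    K,R,t=cam(n);print(n,K[0,0],-R.T@t,R[2])
i=manip.camera_info('wrist');print(i, manip.grip_depth)
```

```text
cell.py
pics
{'clock': 0.1, 'joints': array([-1.35858282e+00,  3.00415732e-01,  1.52150148e+00, -1.31370263e-05,
        1.32071179e+00, -6.65928711e-02]), 'qd': array([ 0.00193271, -0.00032204, -0.00141877, -0.00061954, -0.00108219,
       -0.0023246 ]), 'effort': array([ 1.75660211e-03, -5.32641506e+01, -3.53285623e+01,  7.09802750e-02,
        2.34495598e-02, -7.25032783e-05]), 'eef_pos': array([ 151.30700421, -528.50763173,  178.1503897 ]), 'eef_rot': array([-3.14055775e+00, -5.62657824e-05,  2.78809611e-01]), 'wrist_force': array([ 0.19431349,  0.84704638, -0.29624837]), 'moment': array([-0.01493416, -0.05000304, -0.01702731]), 'finger_force': 0.0, 'finger_gap': 94.08715087507773}
scene 474.0897243799979 [ 72.3664608  994.12200262 895.8625329 ] [ 0.42252544 -0.65449643 -0.6269822 ]
side 409.9136323142475 [ 662.67736957 1337.56817458  730.65925019] [-0.04271113 -0.88357358 -0.46634052]
{'K': array([[297.31863964,   0.        , 256.28734521],
       [  0.        , 297.31863964, 189.04507389],
       [  0.        ,   0.        ,   1.        ]]), 'mount': array([[ 8.39568268e-04, -9.61885911e-01, -2.73449793e-01,
         7.98289068e+01],
       [ 9.99999133e-01,  1.08500608e-03, -7.46332707e-04,
         1.15339765e+00],
       [ 1.01458160e-03, -2.73448930e-01,  9.61885988e-01,
        -2.05540332e+02],
       [ 0.00000000e+00,  0.00000000e+00,  0.00000000e+00,
         1.00000000e+00]])} -18.8
```

View pics/scene_raw.png

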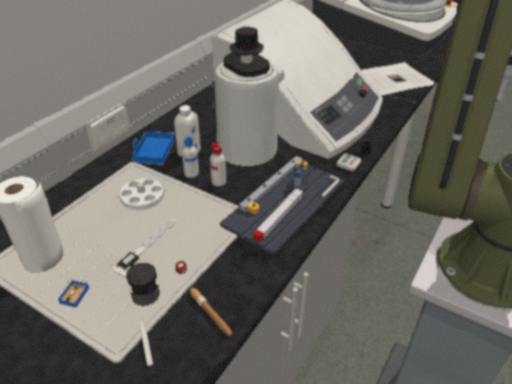

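View pics/side_raw.png

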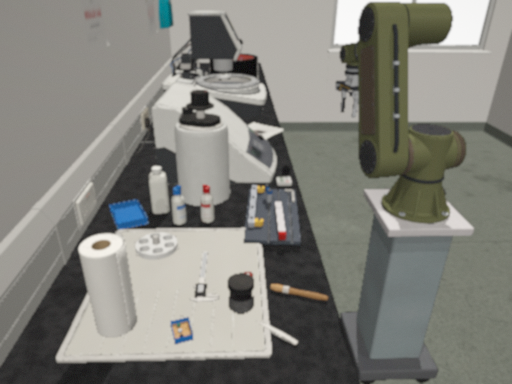

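The scene view shows the nest at about (282,205). The bar runs from its red end at (262,234) to (300,194), the brass stops are at (252,208) and (304,163), and the blue clamp is at (298,175). The side view shows the nest at about (272,213). Next I'll get rough coordinates and then use the wrist camera.

Run:
```python
from h import *
a=cv2.imread('pics/scene_raw.png');
print(ray('scene',[[262,234],[300,194],[222,224],[264,250],[340,180],[300,157]],[24,][0]).round())
print(ray('side',[[246,240],[299,242],[280,234],[281,205],[300,188],[254,186]],24).round())
d=np.load('scene_d.npy');P=cloud('scene',d)
for uv in [(262,234),(222,224),(264,248),(335,182),(280,215),(300,185)]: print(uv,P[uv[1],uv[0]].round())
cv2.imwrite('pics/c1.png',cv2.resize(a[140:270,200:360],None,fx=5,fy=4.6,interpolation=cv2.INTER_CUBIC)[:600])
```

```text
[[ 529.  223.   24.]
 [ 522.   23.   24.]
 [ 640.  248.   24.]
 [ 494.  270.   24.]
 [ 452. -100.   24.]
 [ 610. -142.   24.]]
[[ 640.  254.   24.]
 [ 475.  269.   24.]
 [ 530.  221.   24.]
 [ 507.   24.   24.]
 [ 418. -117.   24.]
 [ 600. -139.   24.]]
(262, 234) [516. 244.  48.]
(222, 224) [639. 250.  26.]
(264, 248) [502. 257.  16.]
(335, 182) [457. -72.  33.]
(280, 215) [514. 156.  48.]
(300, 185) [543. -15.  23.]
```

View pics/c1.png

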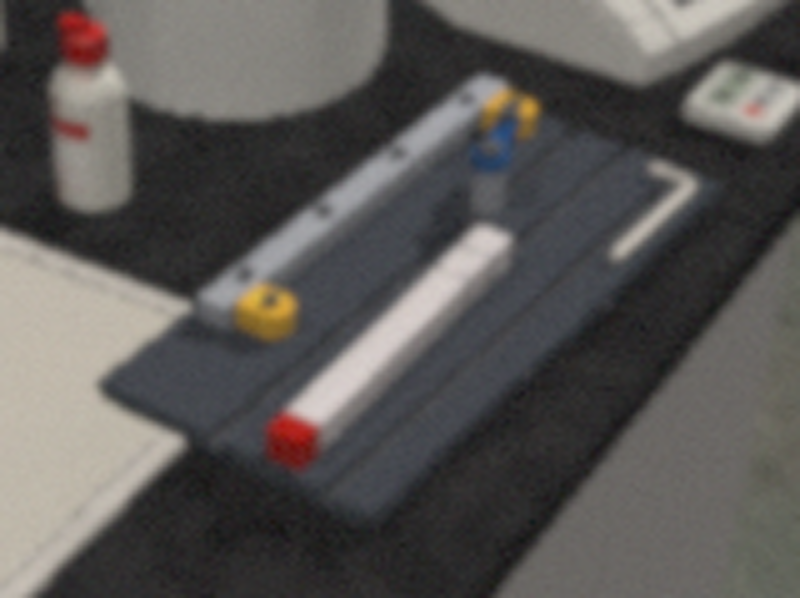

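Time budget 72s; each call is 0.5 s. Total 144 calls. Fine. "Wrist force zero at start".

The crop shows the bar with its red end at (293,440) and bare end at (490,235), in front of the clamp post at (488,190). The hex key is at the right front, (650,210). The bar is outside the bay and the clamp arm is roughly at angle 0. I'll move the wrist camera over the nest.

Careful with the scale: shifts go in units of 100 mm and turns go in units of 0.1 rad. That gives: -72 mm is -0.72, -70 mm is -0.7.

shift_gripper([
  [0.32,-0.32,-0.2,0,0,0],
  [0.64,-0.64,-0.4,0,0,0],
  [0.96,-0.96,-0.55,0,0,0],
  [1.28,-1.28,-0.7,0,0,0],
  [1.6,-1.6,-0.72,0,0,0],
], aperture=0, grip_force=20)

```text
refused: increments: the value is too short (schema: minItems 6). Nothing was moved.
```

The call was refused and nothing moved: it wants one flat list, 6 numbers to a row, no inner brackets. Same move again in that form.

shift_gripper(increments=[0.32,-0.32,-0.2,0,0,0,0.64,-0.64,-0.4,0,0,0,0.96,-0.96,-0.55,0,0,0,1.28,-1.28,-0.7,0,0,0,1.6,-1.6,-0.72,0,0,0], aperture=0, grip_force=20)

```text
clock: 0.6
eef_pos: [261.8, -329.6, 252.1]
eef_rot: [3.139, -0.001, 0.278]
wrist_force: [1.7, -0.1, 0.3]
finger_gap: 57.7
finger_force: 0.0
```

shift_gripper(increments=[0.32,-0.32,0,0,0,0,0.64,-0.64,0,0,0,0,0.96,-0.96,0,0,0,0,1.28,-1.28,0,0,0,0,1.6,-1.6,0,0,0,0])

```text
clock: 1.1
eef_pos: [371.3, -131.2, 250.6]
eef_rot: [3.142, -0.0, 0.279]
wrist_force: [0.9, -0.0, 0.3]
finger_gap: 17.7
finger_force: 0.0
```

shift_gripper(increments=[0.32,-0.32,0,0,0,1,0.64,-0.64,0,0,0,2,0.96,-0.96,0,0,0,2.79,1.28,-1.28,0,0,0,2.79,1.58,-1.56,0,0,0,2.79])

```text
clock: 1.6
eef_pos: [480.4, 62.6, 250.5]
eef_rot: [-3.142, 0.0, 0.0]
wrist_force: [0.1, -0.9, -0.9]
finger_gap: 0.3
finger_force: 0.0
```

shift_gripper(increments=[0,0,0,0,0,0,0,0,0,0,0,0])

```text
clock: 1.8
eef_pos: [479.7, 60.8, 250.1]
eef_rot: [3.141, 0.001, 0.001]
wrist_force: [-0.4, -0.4, -0.6]
finger_gap: 0.5
finger_force: 0.0
```

Add to h.py:
```python
def wpose():
    from scipy.spatial.transform import Rotation as Ro
    s=manip.read_state(); T=np.eye(4); T[:3,:3]=Ro.from_euler('xyz',s['eef_rot']).as_matrix(); T[:3,3]=s['eef_pos']; return T
def wsnap(name):
    T=wpose(); im,d=manip.camera('wrist'); cv2.imwrite(f'pics/{name}.png',im[:,:,::-1]); np.save(f'{name}.npy',T); return im,d,T
def wray(uv,z,T):
    i=manip.camera_info('wrist');K=i['K'];C=T@i['mount']; uv=np.atleast_2d(uv).astype(float)
    q=(uv-K[:2,2])/K[0,0]; r=np.linalg.norm(q,axis=1)+1e-12
    d=np.c_[q*(np.sin(r)/r)[:,None],np.cos(r)]@C[:3,:3].T; c=C[:3,3]
    return c+d*((z-c[2])/d[:,2])[:,None]
```

Run:
```python
from h import *
im,d,T=wsnap('w1'); print(T.round(3))
cv2.imwrite('pics/w1b.png',cv2.resize(im[:,:,::-1],(800,600)))
```

```text
[[ 1.00000e+00  1.00000e-03 -1.00000e-03  4.79687e+02]
 [ 1.00000e-03 -1.00000e+00 -0.00000e+00  6.07740e+01]
 [-1.00000e-03  0.00000e+00 -1.00000e+00  2.50073e+02]
 [ 0.00000e+00  0.00000e+00  0.00000e+00  1.00000e+00]]
```

View pics/w1b.png

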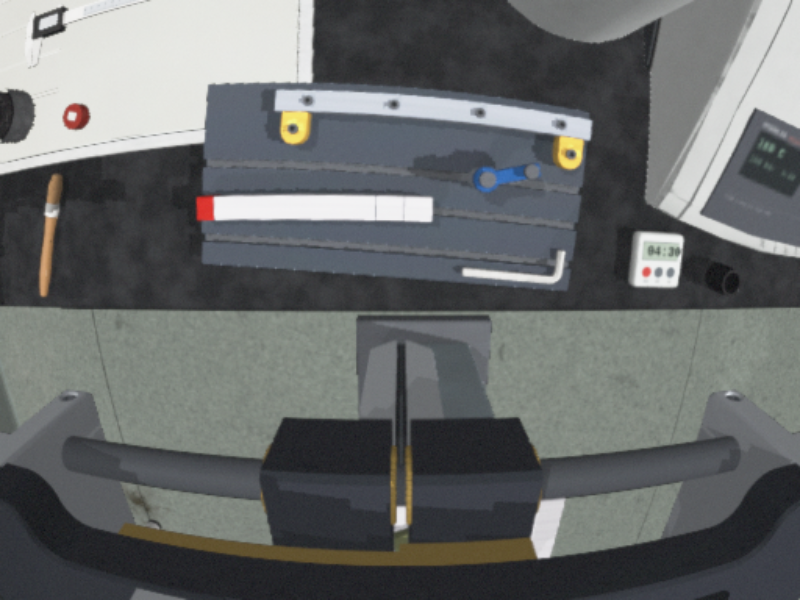

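The wrist view at 800x600 shows the whole nest. The bar runs from its red end at (198,208) to (433,209). The brass stops are at (295,127) and (569,152), the clamp hub at (487,180) with its screw at (533,171), and the hex key from (463,271) to (560,255). Next I'll take mask-based measurements.

Create meas.py:
```python
from h import *
def big(m,n=1):
    m=cv2.morphologyEx(m.astype(np.uint8),cv2.MORPH_OPEN,np.ones((2,2)))
    c=sorted(cv2.findContours(m,0,1)[0],key=cv2.contourArea)[::-1][:n]
    return [k[:,0,:] for k in c]
def rect(uv,z,T):
    P=wray(uv,z,T)[:,:2].astype(np.float32); r=cv2.minAreaRect(P); b=cv2.boxPoints(r)
    return P,r,b
def measure(name,im,T):
    hsv=cv2.cvtColor(im,cv2.COLOR_RGB2HSV).astype(int); H,S,V=hsv[...,0],hsv[...,1],hsv[...,2]
    v,u=np.mgrid[:384,:512]; roi=(v<195)&(u>120)&(u<385)
    out={}
    yb=big(roi&(H>18)&(H<32)&(S>140)&(V>120),2)
    yb=sorted(yb,key=lambda k:k[:,0].mean())
    for k,l in zip(yb,('Lstop','Rstop')):
        P,r,b=rect(k,42,T); out[l]=b; print(l,np.round(r[0],1),np.round(r[1],1),round(r[2],1),b.round(1).tolist())
    k=big(roi&(H>100)&(H<125)&(S>150)&(V>80))[0]; P,r,b=rect(k,67,T); print('blue',np.round(r[0],1),np.round(r[1],1),round(r[2],1),b.round(1).tolist())
    red=((H<8)|(H>172))&(S>150)&(V>100)&roi
    k=big(red)[0]; P,r,b=rect(k,46,T); print('red',b.round(1).tolist())
    wht=(S<40)&(V>190)&roi|red
    k=max([q for q in big(wht,4)],key=lambda q:np.ptp(q[:,0])*(q[:,1].mean()>115)); P,r,b=rect(k,46,T); print('bar',np.round(r[0],1),np.round(r[1],1),round(r[2],1),b.round(1).tolist())
    return hsv
if __name__=='__main__':
    im=cv2.imread('pics/w1.png')[:,:,::-1]; T=np.load('w1.npy'); measure('w1',im,T)
    s=.64
    pl=np.array([[208,84],[203,264],[568,290],[300,84]])*s
    print('plate',wray(pl,24,T).round(1).tolist())
    print('fence',wray(np.array([[276,91],[592,119],[275,109],[590,138]])*s,42,T).round(1).tolist())
    print('hub,screw',wray(np.array([[487,180],[533,171]])*s,76,T).round(1).tolist())
    print('hex',wray(np.array([[463,271],[552,279],[560,252]])*s,32,T).round(1).tolist())
```

```bash
python3 meas.py
```

```text
Lstop [594.4 146.5] [11.4 25.3] 89.5 [[581.7000122070312, 140.89999389648438], [607.0, 140.6999969482422], [607.0999755859375, 152.10000610351562], [581.7999877929688, 152.39999389648438]]
Rstop [576.4 -94.3] [26.6 27.2] 87.9 [[562.2999877929688, -107.0999984741211], [589.5, -108.0999984741211], [590.4000244140625, -81.5], [563.2999877929688, -80.5]]
blue [553.8 -23.2] [17.8 43.2] 16.9 [[539.0, -5.199999809265137], [551.5, -46.5], [568.5999755859375, -41.29999923706055], [556.0999755859375, -0.0]]
red [[515.0999755859375, 250.5], [515.4000244140625, 233.8000030517578], [538.0, 234.1999969482422], [537.7999877929688, 250.89999389648438]]
bar [523.7 141.1] [219.9  22.5] 88.3 [[509.20001220703125, 31.600000381469727], [531.7000122070312, 30.899999618530273], [538.2000122070312, 250.6999969482422], [515.7000122070312, 251.39999389648438]]
plate [[648.6, 246.2, 24.0], [469.2, 259.4, 24.0], [442.7, -108.7, 24.0], [639.9, 153.3, 24.0]]
fence [[631.6, 171.6, 42.0], [611.8, -116.7, 42.0], [614.9, 172.5, 42.0], [593.6, -115.0, 42.0]]
hub,screw [[549.9, -10.7, 76.0], [559.0, -49.7, 76.0]]
hex [[463.0, 1.1, 32.0], [455.9, -87.6, 32.0], [482.8, -93.7, 32.0]]
```

Results:
- **Bar:** the rectangle measures 219.9 x 22.5 mm, which matches the stated size.
- **Nest:** yaw is about -0.0735, with its centre at (545.7, 68.8).
- **Clamp post:** nest (10-11, -79).
- **Clamp arm:** about 0.28 rad, radius 39.7 (should be 38).

I'll move to in front of the bar with the gripper open and take a second view.

Converted, 120 mm is 1.2, -81 mm is -0.81, 0.03 rad is 0.3.

shift_gripper(increments=[0,-0.3,0.3,0,0,0,-0.05,-0.6,0.6,0,0,0.3,0,-0.81,1,0,0,0.3,0.05,-0.81,1.2,0,0,0.3,0.05,-0.81,1.2,0,0,0.3], aperture=94)

```text
clock: 2.35
eef_pos: [483.7, 140.3, 128.4]
eef_rot: [3.14, 0.004, -0.031]
wrist_force: [0.1, -0.5, 0.6]
finger_gap: 37.3
finger_force: 0.0
```

shift_gripper(increments=[0,0,0,0,0,0,0,0,0,0,0,0])

```text
clock: 2.55
eef_pos: [485.5, 140.7, 132.4]
eef_rot: [-3.141, -0.002, -0.031]
wrist_force: [1.4, -0.9, 0.0]
finger_gap: 53.2
finger_force: 0.0
```

Create tri.py:
```python
from meas import *
def barbox(im,T):
    hsv=cv2.cvtColor(im,cv2.COLOR_RGB2HSV).astype(int); H,S,V=hsv[...,0],hsv[...,1],hsv[...,2]
    v,u=np.mgrid[:384,:512]; roi=(v<300)
    return H,S,V
```

Run:
```python
from h import *
im,d,T=wsnap('w2'); print(T.round(3).tolist())
cv2.imwrite('pics/w2b.png',cv2.resize(im[:,:,::-1],(800,600)))
```

```text
[[1.0, -0.031, 0.002, 485.539], [-0.031, -1.0, 0.0, 140.727], [0.002, -0.001, -1.0, 132.364], [0.0, 0.0, 0.0, 1.0]]
```

View pics/w2b.png

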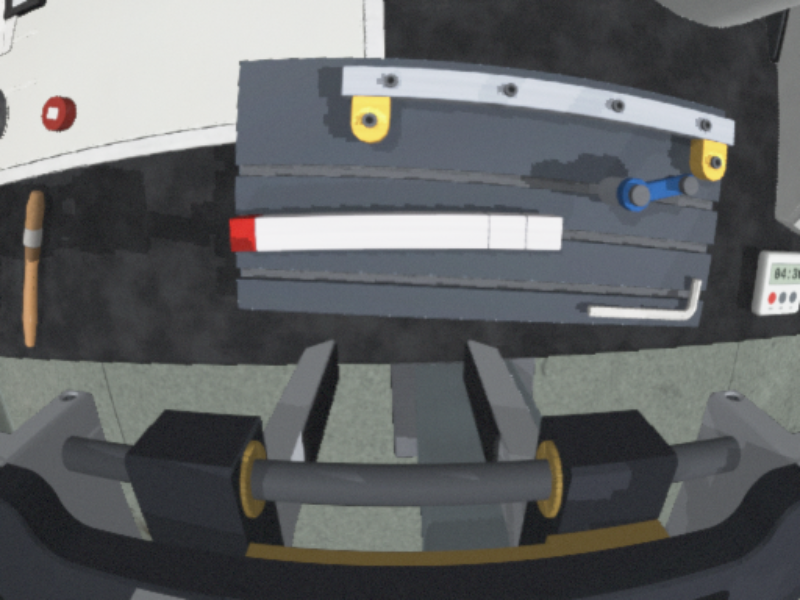

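The second wrist view at 800x600 shows the bar from (231,234) to (561,233), the hub at (635,195), the screw at (690,187), the stop screws at (369,120) and (715,162), and the plate corners at (239,60), (238,308) and (700,326). I'll triangulate these against the first view.

Create nest.py:
```python
import numpy as np
th=-0.0735; O=np.array([545.65,68.75]); A=np.array([[np.cos(th),-np.sin(th)],[np.sin(th),np.cos(th)]])
def n2w(p): return O+A@np.array(p,float)
def w2n(p): return (np.atleast_2d(p)[:,:2]-O)@A
```

Run:
```python
from h import *; from nest import *
T1,T2=np.load('w1.npy'),np.load('w2.npy')
pts={'bar rb':((433,197),(561,217)),'bar rf':((433,222),(561,250)),'bar lb':((198,197),(231,219)),'bar lf':((198,220),(231,250)),'hub':((487,180),(639,195)),'screw':((533,171),(690,187)),'Rscrew':((570,154),(715,162)),'Lscrew':((294,127),(369,120)),'plateLB':((208,84),(239,60)),'plateLF':((203,264),(238,308)),'plateRF':((568,290),(700,326)),'fenceR':((592,119),(735,120)),'fenceL':((276,91),(343,67))}
for k,(a,b) in pts.items():
    L=[]
    for uv,T in((a,T1),(b,T2)):
        p0=wray(np.array(uv)*.64,0,T)[0];p1=wray(np.array(uv)*.64,100,T)[0];d=(p1-p0)/np.linalg.norm(p1-p0);L.append((p0,d))
    M=sum(np.eye(3)-np.outer(d,d) for p,d in L);v=sum((np.eye(3)-np.outer(d,d))@p for p,d in L);X=np.linalg.solve(M,v)
    print(k,X.round(1),w2n(X).round(1), 'res',round(float(np.linalg.norm(np.cross(X-L[0][0],L[0][1]))),1))
im=cv2.imread('pics/w2.png')[:,:,::-1]
from meas import big,rect
hsv=cv2.cvtColor(im,cv2.COLOR_RGB2HSV).astype(int);H,S,V=hsv[...,0],hsv[...,1],hsv[...,2];v,u=np.mgrid[:384,:512]
roi=(v>130)&(v<168)&(u>140)&(u<370)
k=big(roi&((V>150)&(S<50)|((H<8)|(H>172))&(S>140)&(V>90)))[0];P,r,b=rect(k,46,T2);print(r,b.round(1).tolist())
```

```text
bar rb [532.4  31.1  39.7] [[-10.5 -38.5]] res 0.2
bar rf [510.1  30.9  41.3] [[-32.7 -40.3]] res 0.0
bar lb [537.8 252.8  38.7] [[-21.4 183. ]] res 0.0
bar lf [514.5 259.7  26.8] [[-45.1 188.2]] res 0.1
hub [550.1 -11.8  69.8] [[ 10.3 -80. ]] res 0.3
screw [558.4 -50.8  72.1] [[  21.5 -118.3]] res 0.7
Rscrew [577.  -94.5  43.7] [[  43.2 -160.5]] res 0.1
Lscrew [597.7 156.9  33.2] [[45.5 91.7]] res 0.4
plateLB [648.9 246.3  24.6] [[ 89.9 184.7]] res 0.5
plateLF [465.9 266.6   8.5] [[-94.1 191.5]] res 0.0
plateRF [ 443.5 -107.6   26.9] [[ -88.9 -183.4]] res 0.0
fenceR [ 611.7 -116.7   42. ] [[  79.5 -180.1]] res 0.1
fenceL [631.7 171.5  42.9] [[ 78.3 108.7]] res 0.3
((524.1658325195312, 141.45428466796875), (219.5405731201172, 23.397192001342773), 88.21284484863281) [[509.0, 32.099998474121094], [532.4000244140625, 31.399999618530273], [539.2999877929688, 250.8000030517578], [515.9000244140625, 251.5]]
```

Heights come out as expected: plate about 24, fence 42, hub about 70-76. I'll descend in front of the bar, then push it +x and turn it to a tilt of about 0.15 with the two open fingertips.

```bash
sed -i 's/545.65,68.75/545.7,69.7/' nest.py
```

shift_gripper(increments=[0,0,0.3,0,0,0,0,0,0.6,0,0,0,0,0,0.85,0,0,0,0,0,0.96,0,0,0,0,0,0.98,0,0,0], aperture=94)

```text
clock: 3.1
eef_pos: [484.8, 141.2, 32.6]
eef_rot: [3.141, 0.001, -0.031]
wrist_force: [0.5, -0.1, 0.3]
finger_gap: 93.1
finger_force: 0.0
```

shift_gripper(increments=[0.05,0,0,0,0,0,0.1,0,0,0,0,0,0.15,0,0,0,0,0,0.2,0,0,0,0,0,0.25,0,0,0,0,0])

```text
clock: 3.6
eef_pos: [510.5, 140.6, 32.9]
eef_rot: [-3.141, -0.0, -0.03]
wrist_force: [0.2, -0.4, 0.3]
finger_gap: 94.4
finger_force: 0.0
```

shift_gripper(increments=[0.05,0.01,0,0,0,-0.2,0.1,0.02,0,0,0,-0.4,0.15,0.03,0,0,0,-0.6,0.19,0.04,0,0,0,-0.8,0.23,0.04,0,0,0,-1.06])

```text
clock: 4.1
eef_pos: [533.1, 135.8, 32.6]
eef_rot: [3.142, 0.0, 0.078]
wrist_force: [-0.0, -0.7, 0.1]
finger_gap: 94.0
finger_force: 0.0
```

shift_gripper(increments=[0,0,0,0,0,0])

```text
clock: 4.2
eef_pos: [533.2, 135.9, 32.6]
eef_rot: [-3.142, -0.0, 0.077]
wrist_force: [0.6, 0.6, 0.3]
finger_gap: 94.2
finger_force: 0.0
```

Create look.py:
```python
import sys; from h import *; from nest import *; from meas import big,rect
def bar(name,box=None):
    im,d,T=wsnap(name); i=manip.camera_info('wrist')
    hsv=cv2.cvtColor(im,cv2.COLOR_RGB2HSV).astype(int);H,S,V=hsv[...,0],hsv[...,1],hsv[...,2];v,u=np.mgrid[:384,:512]
    g=np.c_[u.ravel(),v.ravel()]; N=w2n(wray(g,46,T)).reshape(384,512,2)
    roi=(N[...,0]>-85)&(N[...,0]<59)&(N[...,1]>-147)&(N[...,1]<195)
    wht=roi&(V>150)&(S<50); red=roi&((H<8)|(H>172))&(S>140)&(V>90)
    m=cv2.morphologyEx((wht|red).astype(np.uint8),cv2.MORPH_CLOSE,np.ones((3,3)))
    ks=[k for k in big(m,6) if len(k)>10]
    rb=rect(big(red)[0],46,T); print('red nest',w2n(rb[2]).round(1).tolist())
    for k in ks:
        P,r,b=rect(k,46,T)
        if max(r[1])<40: continue
        print('piece centre',w2n(r[0]).round(1),np.round(r[1],1),'nest corners',w2n(b).round(1).tolist())
    return im,T
if __name__=='__main__':
    im,T=bar(sys.argv[1]); print(T[:3,3].round(1)); cv2.imwrite(f'pics/{sys.argv[1]}b.png',cv2.resize(im[:,:,::-1],(800,600)))
```

```bash
python3 look.py w3
```

```text
red nest [[-43.2, 157.2], [-12.4, 156.3], [-11.8, 178.9], [-42.5, 179.8]]
piece centre [[-23.7  93. ]] [174.1  29.5] nest corners [[-34.0, 5.3], [-4.5, 6.8], [-13.3, 180.6], [-42.8, 179.1]]
[533.2 135.9  32.6]
```

View pics/w3b.png

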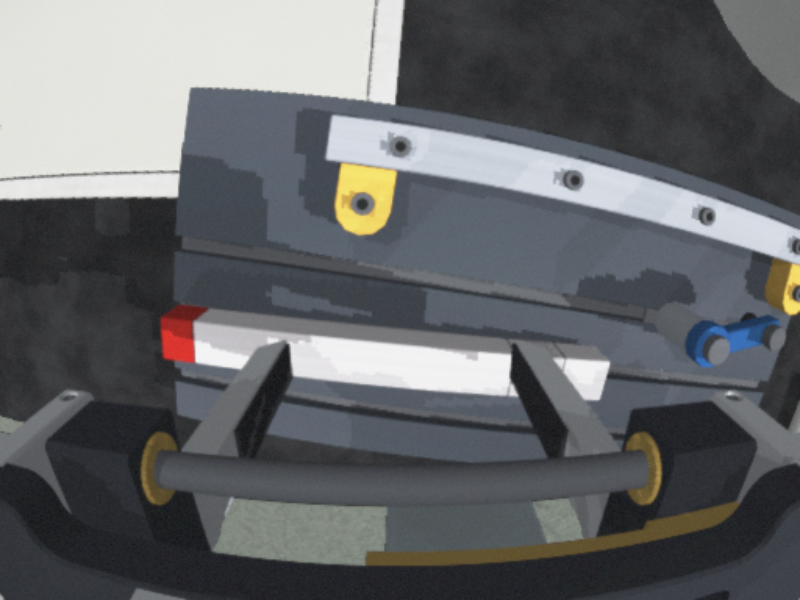

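The view shows the bar lying against both fingertips and turned with the tool. Its red end is at (163-200, 307-360), its bare end at (608,360)-(603,400), the post base at about (660,320), and the left stop nose at (363,235).

Run:
```python
from h import *; from nest import *
T=np.load('w3.npy'); print('tcp nest',w2n(T[:3,3]))
print('bar top pts',w2n(wray(np.array([[163,332],[200,362],[608,361],[603,400],[195,336]])*.64,46,T)).round(1).tolist())
print('stop nose',w2n(wray(np.array([[363,228]])*.64,42,T)).round(1), 'post-base/hub',w2n(wray(np.array([[716,350]])*.64,76,T)).round(1))
```

```text
tcp nest [[-17.36637814  65.11601157]]
bar top pts [[-27.8, 179.1], [-39.9, 158.8], [-9.6, -36.6], [-30.8, -41.0], [-26.7, 161.3]]
stop nose [[33.8 88. ]] post-base/hub [[ 12.5 -75.5]]
```

The bar points match its starting pose, so the bar has not moved. The open fingers passed above it, which means the tips retract when open. I'll estimate how far from the picture.

Run:
```python
from h import *
i=manip.camera_info('wrist')
K=i['K'];C=i['mount']
for uv in [(290,342),(289,376),(271,342),(512,342),(512,372),(531,345)]:
    q=(np.array(uv)*.64-K[:2,2])/K[0,0];r=np.linalg.norm(q);d=C[:3,:3]@np.r_[q*np.sin(r)/r,np.cos(r)];c=C[:3,3]
    for y in (47,59.5):
        y=y*np.sign(d[1]); s=(y-c[1])/d[1]; print(uv,y,(c+d*s).round(1))
```

```text
(290, 342) -47.0 [  6.5 -47.  -21.3]
(290, 342) -59.5 [-12.6 -59.5  26.5]
(289, 376) -47.0 [ -6.5 -47.  -28.3]
(289, 376) -59.5 [-29.  -59.5  17.8]
(271, 342) -47.0 [ 17.6 -47.  -49.5]
(271, 342) -59.5 [  1.4 -59.5  -9. ]
(512, 342) 47.0 [ 10.4  47.  -30.6]
(512, 342) 59.5 [-8.6 59.5 17. ]
(512, 372) 47.0 [ -1.2  47.  -35.1]
(512, 372) 59.5 [-23.4  59.5  11.3]
(531, 345) 47.0 [ 19.9  47.  -57.6]
(531, 345) 59.5 [  3.5  59.5 -17.3]
```

Open tips sit about 20-25 mm behind the TCP. I'll back off, set the opening to 60, and measure the tips again.

Converted, -20 mm is -0.2, -10 mm is -0.1, 0.106 rad is 1.06.

shift_gripper(increments=[-0.1,0,-0.04,0,0,0.5,-0.2,0,-0.04,0,0,1.06,-0.32,0,-0.04,0,0,1.06,-0.44,-0.04,-0.04,0,0,1.06,-0.46,-0.04,-0.04,0,0,1.06], aperture=60)

```text
clock: 4.75
eef_pos: [485.7, 136.7, 36.7]
eef_rot: [3.142, 0.0, -0.03]
wrist_force: [0.3, 0.6, -0.5]
finger_gap: 60.8
finger_force: 0.0
```

shift_gripper(increments=[0,0,0,0,0,0,0,0,0,0,0,0,0,0,0,0,0,0,0,0,0,0,0,0])

```text
clock: 5.15
eef_pos: [486.8, 136.4, 36.6]
eef_rot: [3.142, 0.0, -0.03]
wrist_force: [-0.8, -0.1, -0.9]
finger_gap: 59.6
finger_force: 0.0
```

```bash
python3 look.py w4
```

```text
red nest [[-41.8, 158.3], [-17.5, 158.5], [-17.6, 179.8], [-42.0, 179.6]]
piece centre [[-25.5  70.1]] [219.3  24. ] nest corners [[-33.0, -39.9], [-9.0, -39.0], [-18.0, 180.1], [-42.0, 179.1]]
piece centre [[ -72.3 -107. ]] [83.4  6.6] nest corners [[-76.4, -148.7], [-69.8, -148.8], [-68.2, -65.4], [-74.9, -65.3]]
[486.8 136.4  36.6]
```

View pics/w4b.png

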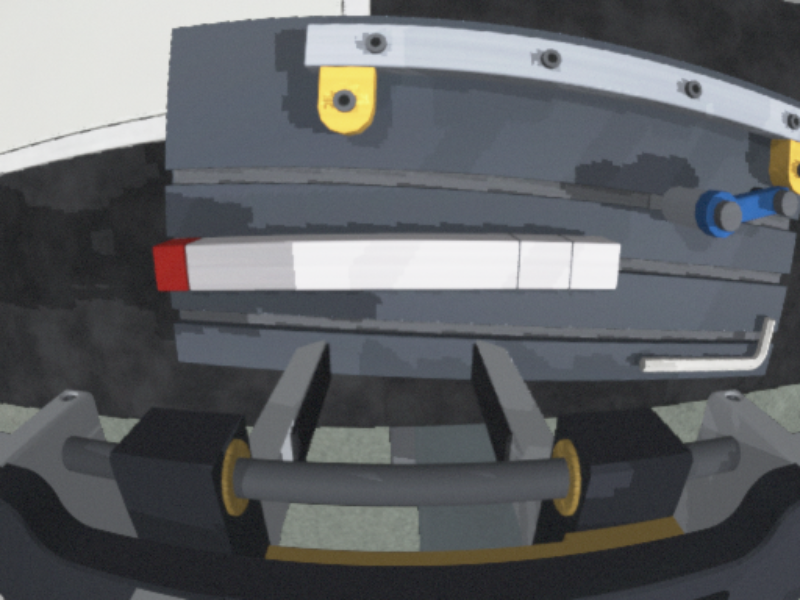

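Run:
```python
from h import *
i=manip.camera_info('wrist')
K=i['K'];Ci=np.linalg.inv(i['mount'])
def pr(p):
    q=(Ci@np.r_[p,1])[:3];r=np.linalg.norm(q[:2]);th=np.arctan2(r,q[2]);return ((K[:2,2]+K[0,0]*th*q[:2]/r)/.64).round(0)
for y in (0,-30,-42.5,-47,-59.5):
    print(y,[pr([x,y,z]).tolist() for x,z in((8,0),(-8,0),(8,-20),(-8,-20),(8,-40))])
d=manip.camera('wrist')[1]
for uv in [(322,352),(310,360),(302,380),(482,352),(495,370)]:
    u,v=int(uv[0]*.64),int(uv[1]*.64); q=(np.array([u,v])-K[:2,2])/K[0,0];r=np.linalg.norm(q);p=np.r_[q/r*np.tan(r),1]*d[v,u]
    print(uv,d[v,u],(i['mount']@np.r_[p,1])[:3].round(1))
```

```text
0 [[398.0, 323.0], [399.0, 355.0], [398.0, 339.0], [398.0, 373.0], [398.0, 358.0]]
-30 [[335.0, 323.0], [336.0, 354.0], [329.0, 338.0], [331.0, 372.0], [321.0, 357.0]]
-42.5 [[309.0, 323.0], [311.0, 354.0], [301.0, 338.0], [303.0, 371.0], [290.0, 356.0]]
-47 [[300.0, 323.0], [302.0, 354.0], [291.0, 338.0], [293.0, 371.0], [280.0, 356.0]]
-59.5 [[275.0, 323.0], [278.0, 353.0], [263.0, 337.0], [267.0, 370.0], [250.0, 355.0]]
(322, 352) 181.83257 [  8.9 -30.3 -36.8]
(310, 360) 172.50269 [  9.6 -33.5 -46.3]
(302, 380) 154.77039 [ 10.  -32.9 -64.6]
(482, 352) 179.22333 [ 10.   32.6 -39.2]
(495, 370) 162.72751 [ 10.4  34.4 -56.2]
```

By this picture and the depth data, the visible finger ends are about 25 mm behind the nominal TCP at every opening, and their fronts are at tool x of about +10. I'll lower to TCP z 16, which is safe on either reading, while watching the force, and start pushing.

Careful with the scale: shifts go in units of 100 mm and turns go in units of 0.1 rad. That gives: -6 mm is -0.06, -3 mm is -0.03.

shift_gripper(increments=[0,-0.03,0.07,0,0,0,0,-0.06,0.14,0,0,0,0,-0.06,0.18,0,0,0,0,-0.06,0.21,0,0,0,0,-0.06,0.21,0,0,0], aperture=90)

```text
clock: 5.75
eef_pos: [486.5, 142.4, 15.1]
eef_rot: [3.141, 0.001, -0.03]
wrist_force: [-0.4, 0.4, -0.1]
finger_gap: 90.1
finger_force: 0.0
```

shift_gripper(increments=[0.05,0,0,0,0,0,0.1,0,0,0,0,0,0.15,0,0,0,0,0,0.2,0,0,0,0,0,0.25,0,0,0,0,0])

```text
clock: 6.25
eef_pos: [511.9, 141.7, 15.7]
eef_rot: [3.142, 0.001, -0.03]
wrist_force: [-5.5, -0.2, 4.1]
finger_gap: 89.4
finger_force: 2.3
```

shift_gripper(increments=[0,0,0,0,0,0])

```text
clock: 6.35
eef_pos: [512.3, 141.7, 15.6]
eef_rot: [-3.142, -0.0, -0.03]
wrist_force: [-0.4, 0.8, -1.2]
finger_gap: 90.1
finger_force: 0.0
```

```bash
python3 look.py w5
```

```text
red nest [[-32.4, 155.6], [-6.5, 156.8], [-7.7, 180.7], [-33.5, 179.5]]
piece centre [[-16.2  70.6]] [219.4  26. ] nest corners [[-24.8, -39.5], [1.1, -38.5], [-7.6, 180.7], [-33.5, 179.7]]
[512.3 141.7  15.6]
```

Contact made: the bar is now about 10 mm forward with its angle unchanged. I'll push it the rest of the way and turn it to 0.15.

Converted, 2.5 mm is 0.025, 2 mm is 0.02, -0.08 rad is -0.8.

shift_gripper(increments=[0.04,0.005,0,0,0,-0.1,0.08,0.01,0,0,0,-0.2,0.12,0.015,0,0,0,-0.4,0.16,0.02,0,0,0,-0.6,0.19,0.025,0,0,0,-0.8])

```text
clock: 6.9
eef_pos: [531.1, 138.5, 15.6]
eef_rot: [-3.142, -0.0, 0.052]
wrist_force: [-2.6, -1.1, 1.3]
finger_gap: 90.0
finger_force: 1.1
```

shift_gripper(increments=[0.04,0,0,0,0,-0.14,0.08,0.005,0,0,0,-0.27,0.12,0.005,0,0,0,-0.27,0.125,0.005,0,0,0,-0.27])

```text
clock: 7.3
eef_pos: [543.6, 138.7, 15.6]
eef_rot: [3.142, -0.0, 0.077]
wrist_force: [-3.2, -0.7, 1.2]
finger_gap: 89.6
finger_force: 1.4
```

shift_gripper(increments=[0,0,0,0,0,0])

```text
clock: 7.4
eef_pos: [543.4, 138.7, 15.6]
eef_rot: [3.142, -0.0, 0.077]
wrist_force: [0.1, 0.3, 0.0]
finger_gap: 90.1
finger_force: 0.1
```

```bash
python3 look.py w6
```

```text
red nest [[-14.8, 178.7], [-11.2, 154.4], [15.1, 158.3], [11.5, 182.6]]
piece centre [[15.  72.3]] [ 26.6 219.3] nest corners [[-14.9, 178.6], [18.6, -38.0], [44.9, -34.0], [11.4, 182.7]]
[543.4 138.7  15.6]
```

View pics/w6b.png

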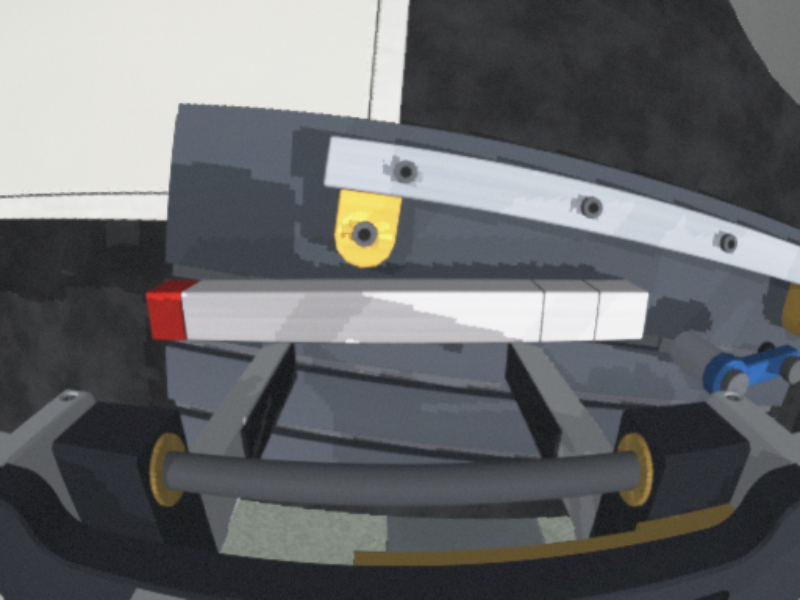

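The bar is now at nest (13.5, 72) with a tilt of about 0.153. Its back edge at (340,280) is clear of the left stop nose at (365,265), and its bare end at (645,310) points behind the post at (690,350). Next I'll shut the fingers, go to the red end and push along the bar's axis.

Converted, -35 mm is -0.35, -25 mm is -0.25.

shift_gripper(increments=[-0.1,0,0,0,0,0,-0.15,0,-0.25,0,0,0,-0.1,-0.35,-0.5,0,0,0,0,-0.8,-0.5,0,0,0,0.1,-1.25,-0.5,0,0,0], aperture=0)

```text
clock: 7.95
eef_pos: [543.7, 265.6, 66.9]
eef_rot: [-3.141, -0.002, 0.076]
wrist_force: [0.9, -1.1, -0.5]
finger_gap: 53.6
finger_force: 0.0
```

shift_gripper(increments=[0.11,-0.13,0,0,0,0,0.11,-0.13,0,0,0,0,0.11,-0.13,0.25,0,0,0,0.11,-0.13,0.45,0,0,0,0.11,-0.13,0.56,0,0,0])

```text
clock: 8.45
eef_pos: [552.4, 276.5, 8.1]
eef_rot: [3.141, 0.002, 0.076]
wrist_force: [-0.3, 0.0, -0.2]
finger_gap: 13.2
finger_force: 0.0
```

shift_gripper(increments=[0,0,0,0,0,0])

```text
clock: 8.55
eef_pos: [552.6, 276.8, 8.5]
eef_rot: [3.141, 0.002, 0.076]
wrist_force: [0.4, -0.3, 0.0]
finger_gap: 5.3
finger_force: 0.0
```

```bash
python3 look.py w7
```

Run:
```python
from h import *;from nest import *
T=wpose();print(w2n(T[:3,3]),T[2,3])
```

```text
red nest [[-15.1, 180.1], [-11.4, 161.3], [17.4, 167.0], [13.7, 185.8]]
piece centre [[13.2 87.6]] [ 28.9 194.2] nest corners [[-14.9, 181.6], [12.6, -10.6], [41.2, -6.5], [13.7, 185.7]]
[552.6 276.8   8.5]
[[ -7.60797478 207.60355502]] 9.753804290826244
```

View pics/w7b.png

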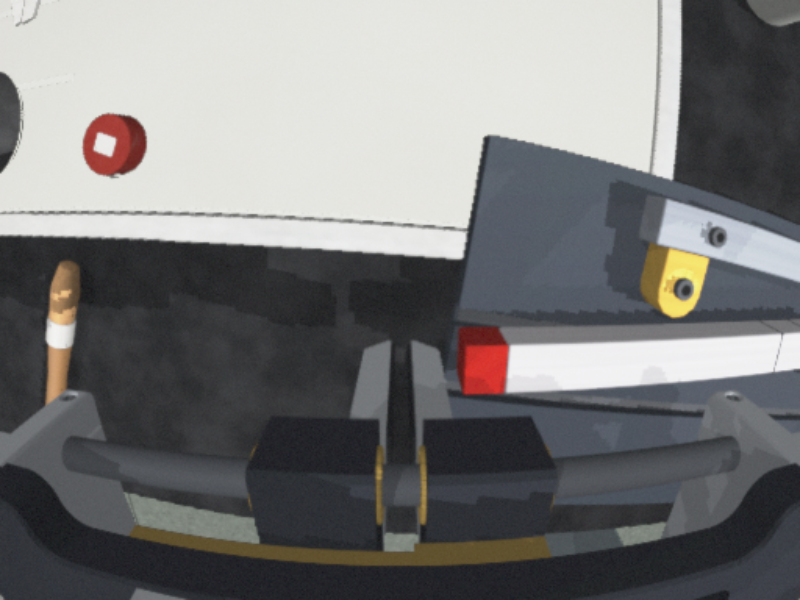

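The shut fingers stand about 15 mm left of the red end face at (458,330-392), in line with it. I'll push along the axis in stages.

Converted, 32 mm is 0.32, 8 mm is 0.08.

shift_gripper(increments=[0,0.08,0,0,0,0,0,0.14,0,0,0,0,0,0.2,0,0,0,0,0,0.26,0,0,0,0,0,0.32,0,0,0,0])

```text
clock: 9.1
eef_pos: [556.5, 246.1, 10.5]
eef_rot: [-3.141, -0.002, 0.077]
wrist_force: [-0.4, 6.3, 5.4]
finger_gap: 0.1
finger_force: 3.9
```

shift_gripper(increments=[0,0.06,0,0,0,0,0,0.12,0,0,0,0,0,0.18,0,0,0,0,0,0.24,0,0,0,0,0,0.3,0,0,0,0])

```text
clock: 9.6
eef_pos: [558.8, 216.2, 10.4]
eef_rot: [-3.141, -0.001, 0.077]
wrist_force: [0.0, 5.4, 5.3]
finger_gap: 0.4
finger_force: 4.0
```

shift_gripper(increments=[0,0,0,0,0,0])

```text
clock: 9.7
eef_pos: [558.8, 215.6, 10.4]
eef_rot: [-3.141, -0.001, 0.076]
wrist_force: [0.5, 1.4, 5.0]
finger_gap: 1.2
finger_force: 2.3
```

```bash
python3 look.py w8
```

```text
red nest [[-7.7, 130.9], [-4.2, 113.9], [24.7, 119.9], [21.1, 137.0]]
piece centre [[21.  31.3]] [ 28.4 209. ] nest corners [[-6.8, 133.0], [20.7, -74.1], [48.9, -70.4], [21.4, 136.8]]
[558.8 215.6  10.4]
```

The upward force of about 5 N says the tips are brushing the plate, so their offset is about 14 mm. I'll raise 5 mm and fit the bar's front top edge for the exact tilt.

Create edge.py:
```python
import sys; from h import *; from nest import *; from meas import big
def edge(im,T,lo=-55):
    hsv=cv2.cvtColor(im,cv2.COLOR_RGB2HSV).astype(int);H,S,V=hsv[...,0],hsv[...,1],hsv[...,2];v,u=np.mgrid[:384,:512]
    N=w2n(wray(np.c_[u.ravel(),v.ravel()],46,T)).reshape(384,512,2)
    roi=(N[...,0]>-60)&(N[...,0]<58)&(N[...,1]>-146)&(N[...,1]<195)
    red=roi&((H<8)|(H>172))&(S>140)&(V>90)
    m=cv2.morphologyEx((roi&(V>150)&(S<50)|red).astype(np.uint8),cv2.MORPH_OPEN,np.ones((3,3)))
    c=max(big(m,5),key=len); mm=cv2.drawContours(np.zeros((384,512),np.uint8),[c.reshape(-1,1,2)],-1,1,-1)
    pts=[]
    for x in range(c[:,0].min()+3,c[:,0].max()-2):
        y=np.where(mm[:,x])[0].max(); pts.append((x,y+.5))
    P=w2n(wray(pts,46,T)); P=P[P[:,1]>lo]
    for _ in range(4):
        k=np.polyfit(P[:,1],P[:,0],1); r=P[:,0]-np.polyval(k,P[:,1]); s=max(1,1.5*np.std(r)); P=P[abs(r)<s]
    a=np.arctan(-k[0]); R=w2n(wray(np.argwhere(red)[:,::-1],46,T)); 
    # left end: front-left corner y from red front rows
    f=R[abs(R[:,0]-np.polyval(k,R[:,1])-5)<4]; yl=f[:,1].max()
    f0=np.array([np.polyval(k,yl),yl]); yd=np.array([-np.sin(a),np.cos(a)]); xd=np.array([np.cos(a),np.sin(a)])
    ctr=f0+11*xd-5*0*xd-110*yd
    L=ctr+110*yd; Rr=ctr-110*yd
    print('tilt',round(a,4),'n',len(P),'front x at y=-60,0,60',np.polyval(k,[-60,0,60]).round(1),'centre',ctr.round(1),'right end',Rr.round(1),'left end',L.round(1))
    t=w2n(T[:3,3])[0]; e=t-ctr; print('tcp nest',t.round(1),'in bar frame',(e@xd).round(1),(e@yd).round(1))
if __name__=='__main__':
    im,d,T=wsnap(sys.argv[1]); edge(im,T)
```

```text
(no output)
```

shift_gripper(increments=[0,0,-0.03,0,0,0,0,0,-0.05,0,0,0])

```text
clock: 9.95
eef_pos: [558.2, 215.7, 14.7]
eef_rot: [3.141, 0.0, 0.077]
wrist_force: [0.6, 0.4, -0.7]
finger_gap: 0.4
finger_force: 0.0
```

```bash
python3 edge.py w9
```

Run:
```python
from edge import *
for n in('w6','w7'): edge(cv2.imread(f'pics/{n}.png')[:,:,::-1],np.load(n+'.npy'))
```

```text
tilt 0.1471 n 211 front x at y=-60,0,60 [21.4 12.5  3.6] centre [20.2 22.8] right end [ 36.3 -86. ] left end [  4.1 131.6]
tcp nest [  1.7 146.5] in bar frame -0.1 125.1
tilt 0.1498 n 305 front x at y=-60,0,60 [22.  13.   3.9] centre [13.  73.2] right end [ 29.5 -35.6] left end [ -3.4 182. ]
tcp nest [-7.4 68.7] in bar frame -20.9 -1.4
tilt 0.1501 n 209 front x at y=-60,0,60 [21.8 12.7  3.6] centre [12.6 74.5] right end [ 29.  -34.2] left end [ -3.9 183.3]
tcp nest [ -8.3 207.1] in bar frame -0.8 134.2
```

Tilt is 0.147, there is about 3 mm of clearance at the post, and the bare end is already at y=-86, level with the post. I'll continue about 60 mm.

Converted, 30 mm is 0.3, 24 mm is 0.24.

shift_gripper(increments=[0,0.06,0,0,0,0,0,0.12,0,0,0,0,0,0.18,0,0,0,0,0,0.24,0,0,0,0,0,0.3,0,0,0,0])

```text
clock: 10.5
eef_pos: [560.6, 185.7, 14.6]
eef_rot: [-3.142, 0.0, 0.077]
wrist_force: [-0.0, 1.9, 0.4]
finger_gap: 0.4
finger_force: 1.3
```

shift_gripper(increments=[0,0.06,0,0,0,0,0,0.12,0,0,0,0,0,0.18,0,0,0,0,0,0.24,0,0,0,0,0,0.28,0,0,0,0])

```text
clock: 11.0
eef_pos: [562.8, 157.7, 14.7]
eef_rot: [3.142, 0.0, 0.077]
wrist_force: [0.2, 2.3, 0.5]
finger_gap: 0.1
finger_force: 1.2
```

shift_gripper(increments=[0,0,0,0,0,0])

```text
clock: 11.1
eef_pos: [562.8, 157.6, 14.6]
eef_rot: [3.141, 0.0, 0.076]
wrist_force: [-0.4, -0.5, -0.6]
finger_gap: 0.8
finger_force: 0.0
```

```bash
python3 edge.py w10
```

```text
tilt 0.1475 n 162 front x at y=-60,0,60 [21.6 12.7  3.7] centre [ 28.9 -34.7] right end [  45.1 -143.5] left end [12.8 74.1]
tcp nest [10.6 88.9] in bar frame 0.0 125.0
```

The bar is at centre (29, -36) with its bare end well behind the post and both y gaps about 4 mm. I'll go round to the front with fingers open for the swing.

shift_gripper(increments=[0,-0.06,0,0,0,0,0,-0.1,-0.25,0,0,0,-0.15,0.1,-0.5,0,0,0,-0.3,0.45,-0.5,0,0,0,-0.35,0.81,-0.5,0,0,0], aperture=90)

```text
clock: 11.65
eef_pos: [533.3, 74.8, 65.3]
eef_rot: [3.141, -0.001, 0.079]
wrist_force: [1.1, 0.7, -0.3]
finger_gap: 36.9
finger_force: 0.0
```

shift_gripper(increments=[0,0,0,0,0,0,0,0,0.1,0,0,0,0,0,0.3,0,0,0,0,0,0.45,0,0,0,0,0,0.5,0,0,0])

```text
clock: 12.15
eef_pos: [533.0, 76.0, 12.4]
eef_rot: [-3.142, 0.003, 0.078]
wrist_force: [-0.2, 0.0, 0.4]
finger_gap: 76.9
finger_force: 0.0
```

shift_gripper(increments=[0,0,0,0,0,0,0,0,0,0,0,0])

```text
clock: 12.35
eef_pos: [534.4, 75.4, 15.0]
eef_rot: [-3.142, -0.0, 0.077]
wrist_force: [-0.1, -0.5, 0.5]
finger_gap: 89.3
finger_force: 0.0
```

```bash
python3 edge.py w11
```

```text
tilt 0.1448 n 206 front x at y=-60,0,60 [21.4 12.7  3.9] centre [ 27.9 -28.2] right end [  43.8 -137.1] left end [12.  80.6]
tcp nest [-11.7   4.9] in bar frame -34.5 38.5
```

The left-end estimate now differs by 6 mm (80.6 against 74.1). Before swinging I'll measure both bar ends and the left stop's inner face directly in this picture.

Run:
```python
from h import *; from nest import *; from meas import big
for n in ('w6','w10','w11'):
    im=cv2.imread(f'pics/{n}.png')[:,:,::-1];T=np.load(n+'.npy')
    hsv=cv2.cvtColor(im,cv2.COLOR_RGB2HSV).astype(int);H,S,V=hsv[...,0],hsv[...,1],hsv[...,2];v,u=np.mgrid[:384,:512]
    g=np.c_[u.ravel(),v.ravel()]
    N=w2n(wray(g,46,T)).reshape(384,512,2);M=w2n(wray(g,42,T)).reshape(384,512,2)
    red=((H<8)|(H>172))&(S>120)&(V>50)&(N[...,0]>-60)&(N[...,0]<58)&(N[...,1]<195)&(N[...,1]>0)
    k=big(red)[0]; p=N[k[:,1],k[:,0]]; print(n,'red y range',p[:,1].min().round(1),p[:,1].max().round(1),'x',p[:,0].min().round(1),p[:,0].max().round(1), 'pix',k.min(0),k.max(0))
    for xx in (-4,0,4,8,12,16,20):
        q=p[abs(p[:,0]-xx)<2.5]; 
        if len(q): print('  x',xx,q[:,1].min().round(1),q[:,1].max().round(1),end='')
    print()
    yl=(H>18)&(H<32)&(S>120)&(V>90)&(M[...,0]>10)&(M[...,0]<65)
    for k in big(yl,2):
        p=M[k[:,1],k[:,0]]; print('  brass y',p[:,1].min().round(1),p[:,1].max().round(1),'x',p[:,0].min().round(1),p[:,0].max().round(1),len(k))
    w=(V>140)&(S<60)&(N[...,0]>20)&(N[...,0]<58)&(N[...,1]>-150)&(N[...,1]<-20)
    for k in big(w,3):
        p=N[k[:,1],k[:,0]]; print('  white y',p[:,1].min().round(1),p[:,1].max().round(1),'x',p[:,0].min().round(1),p[:,0].max().round(1),len(k))
```

```text
w6 red y range 157.5 181.7 x -14.7 15.8 pix [ 94 180] [125 218]
  x -4 162.6 180.2  x 0 163.3 180.9  x 4 163.3 181.7  x 8 164.1 181.6  x 12 158.2 176.7  x 16 157.5 168.8
  brass y 77.1 101.0 x 30.5 59.9 146
  brass y -151.4 -131.3 x 32.5 58.4 68
  white y -37.5 -21.0 x 19.4 40.1 88
w10 red y range 61.1 82.7 x 2.3 31.5 pix [269 209] [297 250]
  x 0 67.6 68.9  x 4 61.1 70.9  x 8 61.2 72.3  x 12 61.7 73.1  x 16 62.4 75.1  x 20 63.2 81.6
  brass y 77.2 101.0 x 30.7 60.0 143
  white y -136.0 -21.1 x 19.3 53.4 241
w11 red y range 59.6 80.4 x 1.3 29.3 pix [144 160] [176 199]
  x 0 69.0 77.3  x 4 60.9 78.2  x 8 61.1 79.1  x 12 61.3 79.3  x 16 62.3 79.5  x 20 62.6 80.4
  brass y 71.8 100.4 x 30.5 59.7 146
  brass y -175.1 -137.2 x 30.1 58.9 116
  white y -138.9 -20.8 x 19.5 54.6 376
```

Brass in this frame is at 77.1 to 101 on the left and about -151 on the right, so the bay's centre is about -37. The bar's centre is about -29.5, so its red end would hit the left stop. I'll go back and push another 7.5 mm along the axis.

Converted, -50 mm is -0.5, 35 mm is 0.35.

shift_gripper(increments=[0,0,-0.25,0,0,0,0,0,-0.5,0,0,0,0.15,-0.3,-0.5,0,0,0,0.3,-0.65,-0.5,0,0,0,0.35,-0.93,-0.5,0,0,0], aperture=0)

```text
clock: 12.9
eef_pos: [562.9, 172.1, 65.7]
eef_rot: [-3.141, -0.002, 0.077]
wrist_force: [0.4, -0.6, 0.1]
finger_gap: 53.4
finger_force: 0.0
```

shift_gripper(increments=[0,0,0,0,0,0,0,0,0.1,0,0,0,0,0,0.3,0,0,0,0,0,0.45,0,0,0,0,0,0.5,0,0,0])

```text
clock: 13.4
eef_pos: [560.9, 169.2, 12.7]
eef_rot: [3.141, 0.003, 0.076]
wrist_force: [0.3, -1.0, 0.0]
finger_gap: 13.6
finger_force: 0.0
```

shift_gripper(increments=[0,0,0,0,0,0,0,0.04,0,0,0,0,0,0.08,0,0,0,0,0,0.12,0,0,0,0,0,0.15,0,0,0,0])

```text
clock: 13.9
eef_pos: [563.2, 155.1, 15.1]
eef_rot: [-3.141, -0.001, 0.076]
wrist_force: [-0.2, 3.1, 1.2]
finger_gap: 0.5
finger_force: 1.4
```

shift_gripper(increments=[0,0.02,0,0,0,0,0,0.045,0,0,0,0,0,0.045,0,0,0,0])

```text
clock: 14.2
eef_pos: [563.5, 150.8, 14.9]
eef_rot: [-3.141, -0.001, 0.077]
wrist_force: [0.2, 1.7, 3.3]
finger_gap: 0.7
finger_force: 1.9
```

```bash
python3 edge.py w12
```

```text
tilt 0.1466 n 155 front x at y=-60,0,60 [21.5 12.6  3.8] centre [ 29.9 -41.6] right end [  45.9 -150.4] left end [13.8 67.2]
tcp nest [11.8 82.2] in bar frame 0.2 125.1
```

Converted, 73 mm is 0.73, 40 mm is 0.4.

shift_gripper(increments=[0,-0.06,0,0,0,0,0,-0.1,-0.25,0,0,0,-0.15,0.1,-0.5,0,0,0,-0.3,0.4,-0.5,0,0,0,-0.35,0.73,-0.5,0,0,0], aperture=90)

```text
clock: 14.75
eef_pos: [533.1, 75.1, 65.0]
eef_rot: [3.141, -0.0, 0.078]
wrist_force: [0.9, -0.3, -0.7]
finger_gap: 37.2
finger_force: 0.0
```

shift_gripper(increments=[0,0,0,0,0,0,0,0,0.1,0,0,0,0,0,0.3,0,0,0,0,0,0.45,0,0,0,0,0,0.5,0,0,0])

```text
clock: 15.25
eef_pos: [532.9, 76.3, 12.3]
eef_rot: [3.142, 0.003, 0.078]
wrist_force: [0.6, -0.1, -0.4]
finger_gap: 77.1
finger_force: 0.0
```

shift_gripper(increments=[0,0,0,0,0,0,0,0,0,0,0,0])

```text
clock: 15.45
eef_pos: [534.3, 75.9, 14.9]
eef_rot: [3.142, -0.0, 0.077]
wrist_force: [-0.5, 0.1, 0.5]
finger_gap: 89.3
finger_force: 0.0
```

```bash
python3 edge.py w13
```

```text
tilt 0.1441 n 198 front x at y=-60,0,60 [21.4 12.7  4. ] centre [ 28.7 -34. ] right end [  44.5 -142.9] left end [12.9 74.9]
tcp nest [-11.9   5.3] in bar frame -34.5 44.7
```

The bar centre is about (28.5, -35), with a few mm to spare at both stops. I'll swing the red end in with the tool turning.

Converted, 21.5 mm is 0.215, 19 mm is 0.19, 0.05 rad is 0.5.

shift_gripper(increments=[0.06,0,0,0,0,0,0.12,0,0,0,0,0,0.16,0.004,0,0,0,0.15,0.19,0.009,0,0,0,0.33,0.215,0.013,0,0,0,0.5])

```text
clock: 16.0
eef_pos: [555.7, 75.8, 14.6]
eef_rot: [-3.141, 0.0, 0.025]
wrist_force: [-3.1, 1.1, 1.8]
finger_gap: 89.9
finger_force: 1.3
```

shift_gripper(increments=[0.03,0,0,0,0,0.2,0.06,0,0,0,0,0.35,0.086,0.002,0,0,0,0.5,0.086,0.002,0,0,0,0.5])

```text
clock: 16.4
eef_pos: [564.5, 75.7, 14.6]
eef_rot: [-3.142, -0.0, -0.024]
wrist_force: [-0.6, 0.3, -0.7]
finger_gap: 90.4
finger_force: 0.2
```

```bash
python3 edge.py w14
```

```text
tilt 0.0468 n 168 front x at y=-60,0,60 [31.5 28.7 25.9] centre [ 41.4 -36. ] right end [  46.5 -145.8] left end [36.3 73.9]
tcp nest [18.3  7.4] in bar frame -21.0 44.4
```

Going as planned: tilt 0.047, left end at y=73.9, inside the left stop at 77. Now the final turn and seating.

Converted, 10 mm is 0.1, 8.5 mm is 0.085, 0.05 rad is 0.5.

shift_gripper(increments=[0.03,0,0,0,0,0.15,0.06,0,0,0,0,0.35,0.085,0,0,0,0,0.5,0.1,0,0,0,0,0.5])

```text
clock: 16.85
eef_pos: [574.3, 75.5, 14.6]
eef_rot: [3.142, 0.0, -0.074]
wrist_force: [-3.2, 0.0, 1.5]
finger_gap: 90.1
finger_force: 1.5
```

shift_gripper(increments=[0.01,0,0,0,0,0,0.01,0,0,0,0,0])

```text
clock: 17.05
eef_pos: [574.5, 75.5, 14.5]
eef_rot: [3.141, 0.002, -0.073]
wrist_force: [-6.8, 0.8, 3.1]
finger_gap: 90.1
finger_force: 3.4
```

```bash
python3 edge.py w15
```

```text
tilt -0.0055 n 168 front x at y=-60,0,60 [38.  38.3 38.6] centre [ 49.1 -36.9] right end [  48.5 -146.9] left end [49.7 73.1]
tcp nest [28.3  7.9] in bar frame -21.0 44.7
```

shift_gripper(increments=[0.01,0,0,0,0,0,0.015,0,0,0,0,0,0.015,0,0,0,0,0])

```text
clock: 17.4
eef_pos: [574.7, 75.4, 14.4]
eef_rot: [3.141, 0.005, -0.073]
wrist_force: [-16.0, 1.4, 9.7]
finger_gap: 90.1
finger_force: 8.2
```

```bash
python3 edge.py w16
```

```text
tilt -0.0046 n 168 front x at y=-60,0,60 [38.  38.3 38.6] centre [ 49.1 -37.1] right end [  48.6 -147.1] left end [49.6 72.9]
tcp nest [28.5  7.8] in bar frame -20.9 44.8
```

The bar is blocked by the fence (16 N, no further travel), and its centre is at about (49, -37), so it's seated. I'll retreat, shut the fingers and go over to the right of the clamp arm, out of its way.

Converted, -70 mm is -0.7, 70 mm is 0.7.

shift_gripper(increments=[-0.1,0,0,0,0,0,-0.2,0,-0.15,0,0,0,-0.39,0,-0.45,0,0,0,-0.39,0.25,-0.7,0,0,0,-0.39,0.7,-0.7,0,0,0], aperture=0)

```text
clock: 17.95
eef_pos: [534.2, 9.2, 88.3]
eef_rot: [-3.141, -0.007, -0.07]
wrist_force: [0.6, -0.6, -0.8]
finger_gap: 53.2
finger_force: 0.0
```

shift_gripper(increments=[0,0.3,0,0,0,0,0,0.57,0,0,0,0,0,0.57,0,0,0,0,0,0.57,0,0,0,0])

```text
clock: 18.35
eef_pos: [528.5, -48.5, 84.7]
eef_rot: [-3.142, -0.001, -0.074]
wrist_force: [-0.9, -0.1, -0.0]
finger_gap: 21.4
finger_force: 0.0
```

Create arm.py:
```python
import sys; from h import *; from nest import *; from meas import big
def arm(name):
    im,d,T=wsnap(name); hsv=cv2.cvtColor(im,cv2.COLOR_RGB2HSV).astype(int);H,S,V=hsv[...,0],hsv[...,1],hsv[...,2]
    k=big((H>98)&(H<128)&(S>130)&(V>60)&(np.mgrid[:384,:512][0]<350),2)
    for c in k:
        m=cv2.drawContours(np.zeros((384,512),np.uint8),[c.reshape(-1,1,2)],-1,1,-1); P=w2n(wray(np.argwhere(m>0)[:,::-1],67,T)).astype(np.float32)
        if len(P)<30: continue
        r=cv2.minAreaRect(P); b=cv2.boxPoints(r); q=P-[10.8,-80.5]; far=q[np.linalg.norm(q,axis=1)>28].mean(0)
        vx,vy,_,_=cv2.fitLine(P,cv2.DIST_L2,0,.01,.01).ravel()
        print('blue n',len(P),'c',np.round(r[0],1),np.round(r[1],1),'tip angle',np.arctan2(far[0],-far[1]).round(3),'line angle',round(float(np.arctan2(abs(vx),-vy*np.sign(vx))),3),'box',b.round(1).tolist())
    print('tcp nest',w2n(T[:3,3]).round(1),T[2,3].round(1))
arm(sys.argv[1])
```

```bash
python3 arm.py a1
```

```text
blue n 701 c [ 13.2 -94.3] [21.6 45.8] tip angle 0.32 line angle 0.191 box [[-1.100000023841858, -73.5], [6.099999904632568, -118.5999984741211], [27.5, -115.19999694824219], [20.200000762939453, -70.0]]
blue n 110 c [  24.9 -124.3] [14.8  7.9] tip angle 0.312 line angle 2.213 box [[16.799999237060547, -126.30000305175781], [22.0, -132.10000610351562], [33.099998474121094, -122.19999694824219], [27.799999237060547, -116.4000015258789]]
tcp nest [[  -8.4 -119.2]] 84.7
```

The arm is at about 0.3 rad, and the fingers stand at nest (-8, -119) on its clockwise side. I'll descend so the tips are about 53 mm up, above the bar's 46 mm top, and sweep the arm round.

Converted, 46 mm is 0.46, 15 mm is 0.15.

shift_gripper(increments=[0,0,0.15,0,0,0,0,0,0.3,0,0,0,0,0,0.42,0,0,0,0,0,0.46,0,0,0,0,0,0.46,0,0,0])

```text
clock: 18.9
eef_pos: [528.3, -48.0, 38.3]
eef_rot: [-3.141, 0.001, -0.073]
wrist_force: [-0.5, 0.5, 0.3]
finger_gap: 0.3
finger_force: 0.0
```

shift_gripper(increments=[0.05,0,0,0,0,0,0.1,0,0,0,0,0,0.14,0.005,0,0,0,0,0.175,0.01,0,0,0,0,0.208,0.013,0,0,0,0])

```text
clock: 19.4
eef_pos: [549.1, -51.1, 38.6]
eef_rot: [-3.141, 0.001, -0.073]
wrist_force: [-2.5, 3.0, 0.5]
finger_gap: 0.4
finger_force: 1.6
```

shift_gripper(increments=[0.05,-0.003,0,0,0,0,0.1,-0.013,0,0,0,0,0.14,-0.028,0,0,0,0,0.18,-0.05,0,0,0,0,0.224,-0.078,0,0,0,0])

```text
clock: 19.9
eef_pos: [572.2, -45.3, 38.5]
eef_rot: [3.141, 0.0, -0.073]
wrist_force: [-1.9, -1.8, -0.6]
finger_gap: 0.5
finger_force: 0.9
```

shift_gripper(increments=[0.03,-0.03,0,0,0,0,0.06,-0.065,0,0,0,0,0.08,-0.1,0,0,0,0,0.085,-0.1,0,0,0,0])

```text
clock: 20.3
eef_pos: [581.6, -35.4, 38.8]
eef_rot: [-3.142, -0.001, -0.073]
wrist_force: [-0.8, 0.3, 0.2]
finger_gap: 0.7
finger_force: 0.1
```

```bash
python3 arm.py a2
```

```text
blue n 398 c [ 27.3 -81.2] [10.4 24.5] tip angle 1.314 line angle 1.301 box [[14.199999809265137, -83.80000305175781], [38.20000076293945, -88.80000305175781], [40.29999923706055, -78.5], [16.399999618530273, -73.5999984741211]]
blue n 179 c [ 55.9 -85.9] [10.7  8.3] tip angle 1.45 line angle 3.037 box [[51.099998474121094, -90.5999984741211], [59.29999923706055, -91.69999694824219], [60.70000076293945, -81.19999694824219], [52.5, -80.0]]
tcp nest [[  43.6 -102.1]] 38.8
```

Converted, -3 mm is -0.03, 1 mm is 0.01.

shift_gripper(increments=[0.005,-0.015,0,0,0,0,0.01,-0.03,0,0,0,0,0.01,-0.03,0,0,0,0])

```text
clock: 20.65
eef_pos: [582.5, -32.8, 38.7]
eef_rot: [3.142, -0.0, -0.073]
wrist_force: [-0.4, -0.6, 0.8]
finger_gap: 0.4
finger_force: 0.5
```

shift_gripper(increments=[0,0.04,0,0,0,0,0,0.14,0,0,0,0,0,0.2,-0.2,0,0,0,0,0.2,-0.5,0,0,0,-0.3,0.2,-0.8,0,0,0])

```text
clock: 21.15
eef_pos: [552.0, -51.7, 119.2]
eef_rot: [-3.142, -0.0, -0.074]
wrist_force: [0.4, -0.2, 0.7]
finger_gap: 0.4
finger_force: 0.0
```

shift_gripper(increments=[-0.4,-0.4,0,0,0,0,-0.5,-0.65,0,0,0,0,-0.5,-0.65,0,0,0,0,-0.5,-0.65,0,0,0,0])

```text
clock: 21.55
eef_pos: [506.2, 17.6, 119.0]
eef_rot: [3.142, -0.001, -0.072]
wrist_force: [0.7, -0.4, 0.3]
finger_gap: 0.1
finger_force: 0.0
```

```bash
python3 arm.py a3; python3 edge.py a4
```

```text
blue n 803 c [ 20.9 -83.5] [21.2 42.7] tip angle 1.528 line angle 1.57 box [[-2.0, -90.0999984741211], [40.099998474121094, -97.69999694824219], [43.900001525878906, -76.80000305175781], [1.7999999523162842, -69.19999694824219]]
blue n 44 c [ 55.1 -82.3] [3.5 9.5] tip angle 1.538 line angle 0.092 box [[53.29999923706055, -77.5999984741211], [53.5, -87.0999984741211], [57.0, -87.0], [56.70000076293945, -77.5]]
tcp nest [[-35.6 -54.9]] 119.0
tilt -0.0002 n 125 front x at y=-60,0,60 [36.9 36.9 36.9] centre [ 47.9 -37.2] right end [  47.9 -147.2] left end [47.9 72.8]
tcp nest [-35.3 -55.3] in bar frame -83.2 -18.2
```

The bar is flush (tilt 0.000) and the arm is at about 1.53-1.57. I'll use the last view, centred on the clamp, to check the arm and bar.

Run:
```python
import cv2
im=cv2.imread('pics/a3.png'); print(im.shape); cv2.imwrite('pics/a3c.png',cv2.resize(im[40:230,90:390],None,fx=2.66,fy=2.66,interpolation=cv2.INTER_CUBIC))
```

```text
(384, 512, 3)
```

View pics/a3c.png

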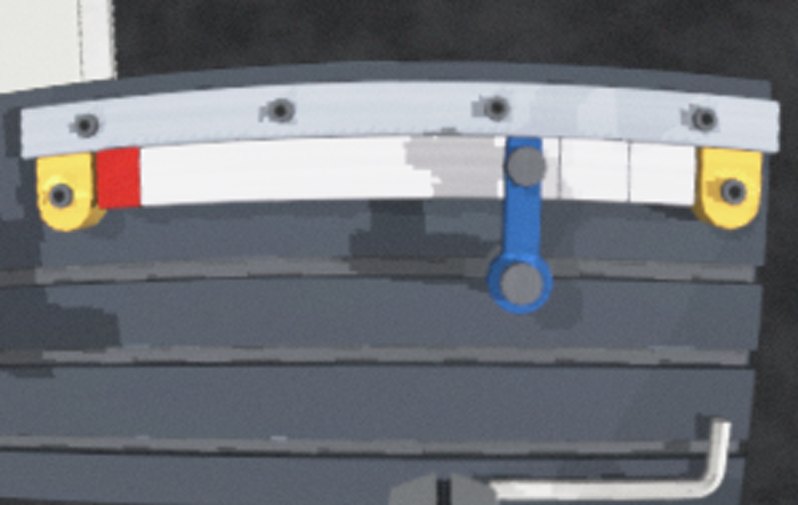

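The picture shows the bar flush along the fence between both stops, from the red end at (97,178) to the bare end at (695,178). The arm lies across it, with the hub at (521,284) and the screw at (526,166), and the hex key hasn't moved. I'll work out the angle from these two points.

Run:
```python
from h import *;from nest import *
T=np.load('a3.npy'); f=lambda p:np.array([[90+p[0]/2.66,40+p[1]/2.66]])-.3
for zh,zs in((76,76),(72,76)):
    h=w2n(wray(f((521,284)),zh,T))[0]; s=w2n(wray(f((526,166)),zs,T))[0]; d=s-h; print(h,s,np.hypot(*d),np.arctan2(d[0],-d[1]))
# arm edges mid (505..541 at row 235, 508..542 at row 150), z=67
a=w2n(wray(np.vstack([f((505,235)),f((541,235)),f((508,145)),f((542,145))]),67,T)); m1=a[:2].mean(0);m2=a[2:].mean(0);d=m2-m1;print(m1,m2,np.arctan2(d[0],-d[1]))
# fence line direction check
b=w2n(wray(np.vstack([f((60,195)),f((733,191))]),42,T));print(b)
```

```text
[ 11.33077539 -80.36002856] [ 48.76693482 -81.37052678] 37.44979492377147 1.5438103076180911
[ 10.79720479 -80.7551382 ] [ 48.76693482 -81.37052678] 37.974716608146196 1.554590398843226
[ 26.33192508 -81.63079806] [ 55.79678069 -81.91863385] 1.5610278542368912
[[  44.48696694   91.12385619]
 [  43.70657601 -162.61939828]]
```

The arm is at about 1.55-1.56 rad, the bar is seated and the gripper is clear, so I'm handing in.

```bash
python3 -c "
from cell import manip
print(manip.sign_off())"
```

```text
the job is handed in; nothing more can be done
None
```

The bar is seated flush against the back fence between the two end stops, put in bare end first, and the clamp arm points straight across it at about 1.55 rad; the job was handed in at about 22 s with nothing else touched.

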